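# Start the clamp screw of a test fixture and hold it

## Robot

A 6-joint arm with a two-finger parallel gripper is mounted at the origin on the work surface. World frame = base frame: x ahead of the robot, y to its left, z up, the work surface at z = 0. Lengths are in mm, angles in degrees, forces in N, time in s.
With the tool pointing down it reaches from about 350 to 850 mm from the base axis. Payload 8.1 kg.
Tool frame: the origin (TCP) lies midway between the tips of the shut fingers; the grasp point (between the pads) lies 19 mm behind it; z points along the fingers, y is the line along which they close (so a half turn about z gives the same grasp; the last joint's range is limited). The gripper opens to 85 mm and grips with 20 to 120 N. Pads are 22 mm wide; open, the fingers measure 114 mm over their backs; the gripper's body (76 mm by 85 mm) begins 54 mm behind the grasp point. The pads swing forward as they close: fully open they stand 13 mm farther back than shut.
Start: joints at [61.57, 7.471, 85.268, -0, 87.261, -4.893], TCP at [239.585, 550.095, 231.292] pointing down, gripper open.
Joint ranges: [-169.43, 169.43], [-51.17, 129.36], [1.28, 143.12], [-76.62, 256.62], [0, 156.53], [-152.29, 152.29]. Speed limits (degrees/s): [136.94, 136.94, 159.86, 180, 180, 180].

## Interface

Orientations are given as [roll, pitch, yaw] about the fixed x, y, z axes, in that order (R = Rz(yaw) Ry(pitch) Rx(roll)).
In Python, from bench import r gives the robot as it stands. The module is installed in compiled form; this text tells all that it offers.
- The arm moves only by the tool jog_arm, never from a script. Its argument "rows" is a list of rows, each a list of 2 entries, a list of its own where there are three numbers: the shift along the tool's x, y, z in mm, then the turn, a rotation vector about the tool's x, y, z in rad. A call has 1 to 10 rows; each row is the pose to reach, as a shift and turn from the pose commanded when the call began, along the tool's axes at that moment; what a row does not reach only later rows make up. A row lasts 1/10 s, in which the tool goes at most 50 mm and 8.59 degrees, less where a joint would pass 70% of its speed; a pose out of reach is approached as far as the arm can. A call with a gripper value outside its range is refused whole. "grip" is the finger opening in mm, from 0 to 85.4, set as the call begins (left out, the last holds). The fingers move at their own pace and stop on an object; "force" is the grip in N (left out, the last holds). Time passes only in rows, so rows that repeat a pose let the fingers close. It gives the time, the measured TCP pose, the force, the opening and the grip force at its end, in the units of the state.
- r.sense(): the state, without advancing time (a new reading comes with each control period).
- r.snapshot(name): name is "scene" or "top" or "wrist"; returns (picture, depth): 384x512x3 uint8, blue, green, red; 384x512 float32, mm along the optical axis (not along the pixel's ray), 0 where there is no reading.
- r.camera_params(name): a dict with "fx", "fy", "cx", "cy" (pixels), "pose" (4x4, takes a point from camera to world coordinates); the wrist camera has in their place "tool_from_camera" (4x4, takes a point from camera to tool coordinates, whose origin is the TCP and whose axes are the flange's). Camera axes: x right, y down, z forward; pixel columns grow to the right and rows downward; lengths in mm; the calibration is good to about 2 mm. A picture is of the moment at which its call begins: read the wrist's pose just before it. camera_params takes no time and is no camera call.
- r.hand_in(): hands the job in; it is judged then, once.
The state is a dict: "time": time; "joint_pos": joint angles; "qd": joint speeds; "joint_efforts": joint torques, N m; "tool_pos": TCP position; "tcp_rot": TCP orientation; "ft_force": force on the tool from outside, world axes, zero at the start; "wrist_torque": the same for the moment, N m; "finger_gap": finger opening in mm; "grip_force": force on a finger pad.
Only numpy, scipy, OpenCV 4.12 (cv2) and the standard library are available. Lean on these libraries where they do the work, as an engineer would, in place of code of your own. Each camera call takes 0.05 s, during which the arm holds its last target. There are 200 camera calls.

## Task

Slide the transport lock of the specimen clamp outward, away from the crank, to its end stop. Then turn the clamp's crank backward (anticlockwise from above) until the screw is felt and seen to drop off the start of the thread, and from there turn it forward (clockwise) one full turn. The program finishes while holding: keep the crank knob gripped, still, with the screw started, and do not disturb the things lying around.

Things in the scene. Friction and masses are not known exactly. Their poses are not given: they have to be found in the camera images.
- fixture: Specimen clamp, fixed to the table: aluminium plate 130 x 270 x 14 mm with a threaded steel boss (68 mm across, top at 58 mm) under a blue yoke (top at 70 mm) and, at its +y end, a white lock housing (44 mm wide along x, y 75 to 180 mm, top at 50 mm). Origin: on the table, on the vertical axis of screw and crank; y along the plate to the lock, z up
- axis_top (a point): Point on the vertical axis of the screw and crank, 94 mm above the table, at the top of the crank's hub. The crank arm lies 86 to 94 mm above the table
- lock (a joint): Position of the transport lock's grip along the fixture's +y (outward, away from the crank): 0 engaged, 0.050 m at its end stop (unlocked); starts between 0 and 0.006. Friction about 2 N; stays where it is left. Its steel tongue stands in a fork on the crank's hub and stops the crank until it has slid about 15 mm
- lock_top (a point): Centre of the top of the lock's black upright grip: 24 mm wide along the fixture's x, 20 mm along y, standing 45 mm above its housing; this point is 97 mm above the table, at fixture x = 0, y = 95 mm + lock value
- crank (a joint): Angle of the crank about the vertical axis (rad): starts near 0 with the arm along the fixture's -y; grows clockwise from above (forward, screwing in), falls anticlockwise (backward). In the fixture's frame the knob's axis is at x = -0.055 sin(value), y = -0.055 cos(value). The crank stays at one height, turns at about 0.05 N m, stays where it is left
- knob: The crank's upright black knob, 18 mm in diameter and 46 mm tall, its foot (this origin) 94 mm above the table; it spins freely on its own vertical pin, so a gripper can carry it round the crank's circle without turning itself
- knob_mid (a point): Point on the knob's axis 26 mm above its foot (120 mm above the table): a good height to grip it
- screw (a joint): How far the screw has sunk (m); 0 = on the crest where the thread starts. Begins 0.0005 to 0.0045, resting on the first turn. Pitch 10 mm: backward turning lifts it 1.6 mm per rad until, after 0.5 to 2.7 rad (differs each time, not visible from outside), it drops suddenly from 0 to 0.010. From there forward turning sinks it 1.6 mm per rad: 0.020 after one turn
- screw_top (a point): Centre of the top of the screw's 20 mm steel cap, in the middle of the crank: 128 mm above the table when joint screw reads 0, lower by that value. The screw turns with the crank and slides down through it by its own weight. Turned forward before the drop, or about 2.5 rad backward beyond it, it runs against a stop in the thread
- tape_roll: Bystander: cardboard core ring of a tape roll, 90 mm across and 25 mm tall, lying flat; origin at the centre of its underside
- spanner: Bystander: flat steel spanner 180 mm long and 8 mm thick, lying flat; origin under its middle, x along it
- weight: Bystander: brass knob-topped weight, 38 mm across and 60 mm tall; origin at the centre of its underside
- panel_stack: Bystander: stack of steel test panels, 50 x 125 x 12 mm; origin at the centre of its underside, y along its length

How it is judged (in metres and radians):
On the way, in this order (a step that is already met when the one before it is completed fails the run):
1. the transport lock is at its end stop while the screw still sits on top of the thread (value of joint lock above 0.046 m and value of joint screw below 0.006 m), for 0.2 s.
2. the crank has been turned backward and the screw has dropped off the start of the thread (value of joint screw between 0.0065 and 0.0115 m and value of joint crank below -0.3 rad), for 0.1 s.
At the end, for the whole second after the job is handed in: The screw has sunk 18.2 to 21.8 mm (one full turn on from the drop, within about 1.1 rad), the lock is within 5 mm of its end stop, the crank is still (under 0.1 rad/s), the fingers hold the knob with more than 2 N, and no bystander has moved 20 mm (value of joint screw between 0.0182 and 0.0218 m and value of joint lock above 0.045 m and velocity of joint crank between -0.1 and 0.1 rad/s and contact force between the fingers and knob above 2 N and distance of each of tape_roll, spanner, weight, panel_stack from where it was at the start of the episode below 0.02 m); the arm keeps its last pose, push and grip.
It fails at once if a bystander is pushed away or knocked over (distance of any of tape_roll, spanner, weight, panel_stack from where it was at the start of the episode above 0.03 m or angle between weight's own z axis and vertical above 0.5 rad).
It fails at once if the screw is driven much more than one turn in (value of joint screw above 0.0235 m).
It also fails if it takes over 67 s, if anything falls off the work surface, if the arm or the gripper's body presses on something with over 40 N, if the wrist force passes 120 N, or if a joint passes its speed limit or range.

## Working session

There is one attempt and no reset: what is moved stays moved. The work goes in short steps, Python scripts to look and compute and a tool call to move; the robot and the scene stay as the last step left them, time stands still between calls to the robot, and variables do not carry over. Pictures are saved under pics/ and viewed, at most 10 in all, crops included, and the job is handed in when it is done.

Besides the shell and the picture viewer there is one more tool, called after "Emit:" in YAML: its name, and indented under it one key for each argument. jog_arm: Moves the arm, as the interface text tells. Its arguments: {"type":"object","properties":{"rows":{"type":"array"},"grip":{"type":"number"},"force":{"type":"number"}},"required":["rows"]}

```bash
mkdir -p pics
python3 - <<'E'
from bench import r
import cv2,numpy as np
s=r.sense(); print({k:np.round(v,3) for k,v in s.items()})
for n in("scene","top"):
    p,d=r.snapshot(n); cv2.imwrite(f"pics/{n}0.png",p); np.save(f"{n}0.npy",d); c=r.camera_params(n); print(n,c)
E
```

```text
{'time': np.float64(0.0), 'joint_pos': array([ 6.1569e+01,  7.5150e+00,  8.5332e+01,  4.0000e-03,  8.7263e+01,
       -4.8940e+00]), 'qd': array([-0.038,  0.042, -0.024,  0.092, -0.005, -0.125]), 'joint_efforts': array([-2.0000e-03, -5.6942e+01, -5.0054e+01, -1.0000e-03,  1.5000e-02,
       -0.0000e+00]), 'tool_pos': array([239.298, 549.59 , 230.225]), 'tcp_rot': array([-1.79891e+02, -1.30000e-02,  1.56463e+02]), 'ft_force': array([-0.776, -0.234,  0.314]), 'wrist_torque': array([0.049, 0.01 , 0.042]), 'grip_force': np.float64(0.0), 'finger_gap': np.float64(85.19)}
scene {'fx': 430.39378158885785, 'fy': 430.39378158885785, 'cx': 258.653558687515, 'cy': 198.0902173394434, 'pose': array([[ 1.09711535e-01,  7.14350098e-01, -6.91134803e-01,
         1.12970385e+03],
       [ 9.93849694e-01, -8.93598563e-02,  6.54033823e-02,
        -1.03929883e+02],
       [-1.50387942e-02, -6.94059618e-01, -7.19760433e-01,
         6.63242821e+02],
       [ 0.00000000e+00,  0.00000000e+00,  0.00000000e+00,
         1.00000000e+00]])}
top {'fx': 365.5237762936889, 'fy': 365.5237762936889, 'cx': 253.5217474860924, 'cy': 190.17046751748288, 'pose': array([[-1.43587525e-02, -9.83882176e-01,  1.78240540e-01,
         4.59540653e+02],
       [-9.99828110e-01,  1.20367418e-02, -1.41020036e-02,
        -4.99718992e+01],
       [ 1.17292746e-02, -1.78412390e-01, -9.83885889e-01,
         8.67895998e+02],
       [ 0.00000000e+00,  0.00000000e+00,  0.00000000e+00,
         1.00000000e+00]])}
```

View pics/scene0.png

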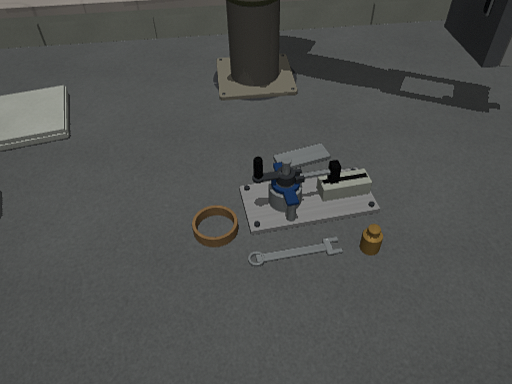

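View pics/top0.png

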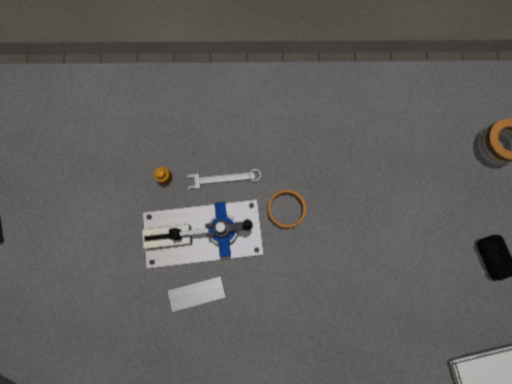

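```bash
cat > h.py <<'E'
import numpy as np
from bench import r
def px(n,u,v,z):
    c=r.camera_params(n);P=c["pose"]
    d=P[:3,:3]@np.array([(u-c["cx"])/c["fx"],(v-c["cy"])/c["fy"],1]);o=P[:3,3]
    return o+d*(z-o[2])/d[2]
E
python3 - <<'E'
import cv2
a=cv2.imread("pics/top0.png")[195:275,135:270]; b=cv2.imread("pics/scene0.png")[140:240,230:385]
a=cv2.resize(a,(780,462),interpolation=cv2.INTER_CUBIC)
cv2.imwrite("pics/c1.png",a)
E
```

```text
(no output)
```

View pics/c1.png

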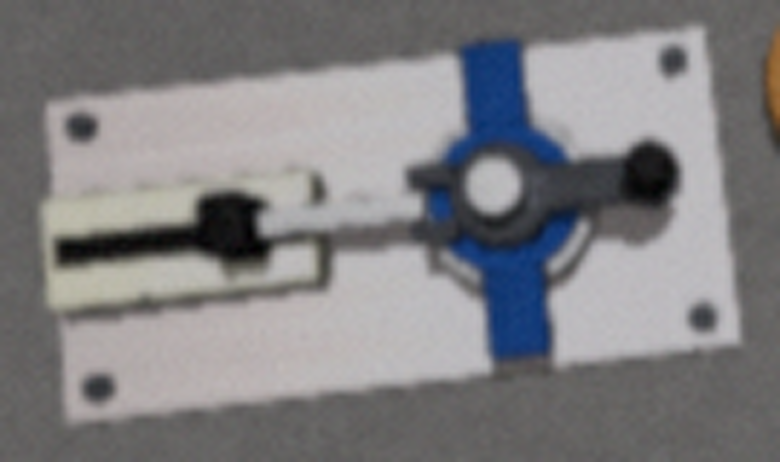

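Run:
```python
from h import *
f=lambda u,v,z:px("top",135+u/5.778-.4,195+v/5.775-.4,z).round(1)
C=[f(*p,14) for p in [(47,101),(703,27),(741,343),(68,422)]]
print("corners",C, np.mean(C,0))
L=(C[0]+C[3]-C[1]-C[2])/2; print("len",np.linalg.norm(L),"ydir yaw-90:",np.degrees(np.arctan2(-L[0],L[1])))
W=(C[0]+C[1]-C[2]-C[3])/2; print("wid",np.linalg.norm(W),np.degrees(np.arctan2(W[1],W[0])))
cap,kn,gr=f(493,185,126),f(651,170,140),f(230,222,97)
print("cap",cap,"knob",kn,"grip",gr,np.linalg.norm((cap-kn)[:2]),np.linalg.norm((cap-gr)[:2]))
for a in(kn-cap,cap-gr): print(np.degrees(np.arctan2(a[0],-a[1])))
d=np.load("top0.npy"); c=r.camera_params("top")
for u,v in[(493,185),(651,170),(230,222)]:
    U,V=int(135+u/5.778),int(195+v/5.775); z=np.median(d[V-1:V+2,U-1:U+2]);print((c["pose"]@[(U-c["cx"])/c["fx"]*z,(V-c["cy"])/c["fy"]*z,z,1]).round(1))
for n,p in dict(tape=(287,209,25),sp1=(188,181,8),sp2=(260,175,8),w=(162,175,60),pan1=(170,298,12),pan2=(223,288,12)).items(): print(n,px("top",*p).round(0))
```

```text
corners [array([565.3, 197.8,  14. ]), array([592.3, -68.4,  14. ]), array([464.7, -81.5,  14. ]), array([437.7, 184.5,  14. ])] [515.   58.1  14. ]
len 267.46627824830557 ydir yaw-90: 5.793723116407601
wid 128.28094168659655 5.906141113770504
cap [519.8   8.5 126. ] knob [523.1 -47.  140. ] grip [510.  105.9  97. ] 55.598021547533506 97.89177697845719
3.4027697710618265
5.745536686437992
[519.    8.3 126.4   1. ]
[523.  -46.4 141.4   1. ]
[510.  106.5  98.3   1. ]
tape [ 567. -139.   25.]
sp1 [640.  94.   8.]
sp2 [652. -78.   8.]
w [643. 144.  60.]
pan1 [370. 130.  12.]
pan2 [390.  10.  12.]
```

Emit:
jog_arm:
  rows:
    - [[-17,-12,0],[0,0,0.05]]
    - [[-51,-36,0],[0,0,0.15]]
    - [[-89,-63,0],[0,0,0.27]]
    - [[-128,-90,0],[0,0,0.4]]
    - [[-168,-118,0],[0,0,0.53]]
    - [[-208,-147,0],[0,0,0.66]]
    - [[-249,-175,0],[0,0,0.79]]
    - [[-289,-203,0],[0,0,0.91]]
    - [[-328,-230,0],[0,0,1.01]]
    - [[-362,-254,0],[0,0,1.0588]]

```text
time: 1.1
tool_pos: [470.6, 170.4, 231.0]
tcp_rot: [-180.0, 0.0, 95.5]
ft_force: [0.2, 0.6, -0.7]
finger_gap: 85.3
grip_force: 0.0
```

Run:
```python
from h import *
print(r.camera_params("wrist")); s=r.sense()
print({k:np.round(s[k],2) for k in("time","tool_pos","tcp_rot","joint_pos","ft_force")})
```

```text
{'fx': 338.5879756580674, 'fy': 338.5879756580674, 'cx': 254.24541922484218, 'cy': 190.6036186933718, 'tool_from_camera': array([[-9.51350008e-04, -9.64569679e-01, -2.63826514e-01,
         6.77236103e+01],
       [ 9.99999146e-01, -1.15391157e-03,  6.12822834e-04,
         5.29785714e-01],
       [-8.95542790e-04, -2.63825706e-01,  9.64569953e-01,
        -1.43135283e+02],
       [ 0.00000000e+00,  0.00000000e+00,  0.00000000e+00,
         1.00000000e+00]])}
{'time': np.float64(1.1), 'tool_pos': array([470.65, 170.4 , 231.02]), 'tcp_rot': array([-1.7998e+02,  1.0000e-02,  9.5540e+01]), 'joint_pos': array([ 1.4040e+01, -8.0700e+00,  1.0078e+02, -1.0000e-02,  8.7310e+01,
        8.5100e+00]), 'ft_force': array([ 0.15,  0.6 , -0.7 ])}
```

Emit:
jog_arm:
  rows:
    - [[-10,5,10],[0,0,0]]
    - [[-30,15,30],[0,0,0]]
    - [[-50,25,50],[0,0,0]]
    - [[-65,31,70],[0,0,0]]
    - [[-70,33,80],[0,0,0]]
    - [[-70,33,80],[0,0,0]]
    - [[-70,33,80],[0,0,0]]
  grip: 70

```text
time: 1.8
tool_pos: [509.7, 107.2, 151.6]
tcp_rot: [-180.0, -0.0, 95.8]
ft_force: [-0.6, 0.5, 1.1]
finger_gap: 70.0
grip_force: 0.0
```

Run:
```python
from h import *
import cv2
s=r.sense(); p,d=r.snapshot("wrist"); cv2.imwrite("pics/w1.png",p); np.save("w1.npy",d)
print(s["tool_pos"],s["tcp_rot"])
```

```text
[509.70439014 107.17364346 151.64822003] [-1.79990361e+02 -2.48987530e-02  9.58318910e+01]
```

View pics/w1.png

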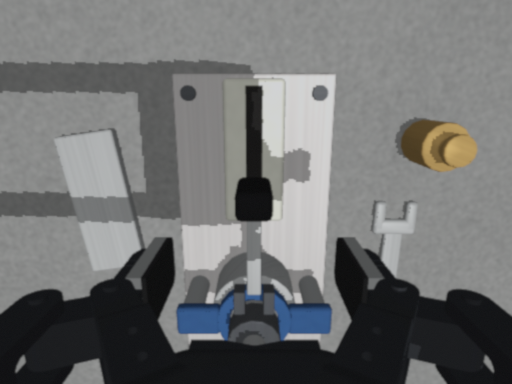

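Emit:
jog_arm:
  rows:
    - [[1,0,15],[0,0,0]]
    - [[2,0,45],[0,0,0]]
    - [[2,0,70],[0,0,0]]
    - [[2,0,84],[0,0,0]]
    - [[2,0,84],[0,0,0]]

```text
time: 2.35
tool_pos: [507.7, 108.6, 64.8]
tcp_rot: [-179.8, -0.0, 95.8]
ft_force: [-0.6, 0.8, 0.1]
finger_gap: 69.8
grip_force: 0.0
```

Emit:
jog_arm:
  rows:
    - [[0,0,0],[0,0,0]]
    - [[0,0,0],[0,0,0]]
    - [[0,0,0],[0,0,0]]
    - [[0,0,0],[0,0,0]]
    - [[0,0,0],[0,0,0]]
    - [[0,0,0],[0,0,0]]
  grip: 10
  force: 40

```text
time: 2.95
tool_pos: [509.5, 108.4, 69.0]
tcp_rot: [-180.0, 0.0, 95.8]
ft_force: [-9.0, -1.4, 12.6]
finger_gap: 23.4
grip_force: 40.6
```

Emit:
jog_arm:
  rows:
    - [[3,0,0],[0,0,0]]
    - [[8,0,0],[0,0,0]]
    - [[14,0,0],[0,0,0]]
    - [[20,0,0],[0,0,0]]
    - [[26,0,0],[0,0,0]]
    - [[32,0,0],[0,0,0]]
    - [[38,0,0],[0,0,0]]
    - [[42,0,0],[0,0,0]]
    - [[44,0,0],[0,0,0]]
    - [[44,0,0],[0,0,0]]

```text
time: 3.95
tool_pos: [505.0, 152.2, 69.0]
tcp_rot: [-180.0, 0.0, 95.8]
ft_force: [-8.7, -2.3, 12.2]
finger_gap: 23.3
grip_force: 40.6
```

Emit:
jog_arm:
  rows:
    - [[1,0,0],[0,0,0]]
    - [[2,0,0],[0,0,0]]
    - [[3,0,0],[0,0,0]]
    - [[4,0,0],[0,0,0]]
    - [[4,0,0],[0,0,0]]

```text
time: 4.45
tool_pos: [505.0, 152.7, 69.0]
tcp_rot: [-179.9, 0.3, 95.8]
ft_force: [-8.3, -18.9, 14.4]
finger_gap: 23.3
grip_force: 40.9
```

Emit:
jog_arm:
  rows:
    - [[-4,0,0],[0,0,0]]
    - [[-4,0,0],[0,0,0]]
    - [[-4,0,0],[0,0,0]]
    - [[-4,0,0],[0,0,0]]
    - [[-4,0,-20],[0,0,0]]
    - [[-4,0,-60],[0,0,0]]
    - [[-10,0,-90],[0,0,0]]
    - [[-35,-1,-105],[0,0,0]]
    - [[-70,-1,-105],[0,0,0]]
    - [[-110,-2,-105],[0,0,0]]
  grip: 60

```text
time: 5.45
tool_pos: [514.7, 46.4, 173.5]
tcp_rot: [179.9, -0.0, 95.9]
ft_force: [0.5, 0.2, -1.3]
finger_gap: 60.0
grip_force: 0.0
```

Emit:
jog_arm:
  rows:
    - [[-35,0,0],[0,0,0]]
    - [[-65,0,0],[0,0,0]]
    - [[-85,0,0],[0,0,0]]
    - [[-94,0,0],[0,0,0]]
    - [[-94,0,0],[0,0,0]]
    - [[-94,0,0],[0,0,0]]

```text
time: 6.05
tool_pos: [523.5, -46.2, 172.2]
tcp_rot: [-180.0, -0.0, 95.8]
ft_force: [0.9, 0.3, 0.3]
finger_gap: 60.1
grip_force: 0.0
```

Run:
```python
from h import *
import cv2
s=r.sense(); p,d=r.snapshot("wrist"); cv2.imwrite("pics/w2.png",p); np.save("w2.npy",d)
print(s["tool_pos"],s["tcp_rot"],s["time"])
```

```text
[523.48167665 -46.2099642  172.21956865] [-1.79992638e+02 -3.30456665e-02  9.58121371e+01] 6.05
```

View pics/w2.png

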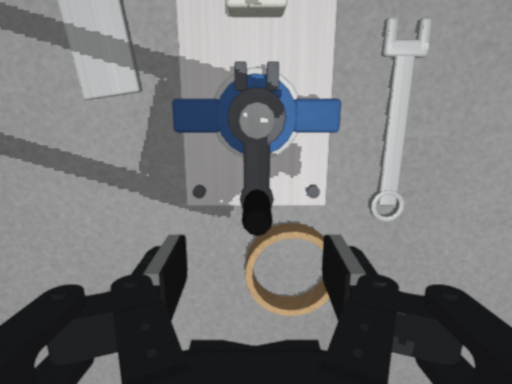

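```bash
cat >> h.py <<'E'
from scipy.spatial.transform import Rotation as Ro
def wpt(u,v,d,s):
    c=r.camera_params("wrist"); m=d[v-2:v+3,u-2:u+3]; z=np.median(m[m>0])
    p=(c["tool_from_camera"]@[(u-c["cx"])/c["fx"]*z,(v-c["cy"])/c["fy"]*z,z,1])[:3]
    return np.array(s["tool_pos"])+Ro.from_euler("xyz",s["tcp_rot"],degrees=True).apply(p)
E
python3 - <<'E'
from h import *
s=dict(tool_pos=[523.48,-46.21,172.22],tcp_rot=[180,0,95.81]); d=np.load("w2.npy")
for p in[(257,118),(257,220),(257,160),(290,115)]: print(p,wpt(*p,d,s).round(1))
E
```

```text
(257, 118) [519.9  10.9 125.9]
(257, 220) [525.3 -42.8 140.7]
(257, 160) [523.1 -17.8  94.5]
(290, 115) [543.7  12.2  70.5]
```

Emit:
jog_arm:
  rows:
    - [[1,1,10],[0,0,0]]
    - [[1,1,30],[0,0,0]]
    - [[1,1,55],[0,0,0]]
    - [[1,1,69],[0,0,0]]
    - [[1,1,71],[0,0,0]]
    - [[1,1,71],[0,0,0]]
    - [[1,1,71],[0,0,0]]

```text
time: 6.8
tool_pos: [525.2, -45.9, 102.5]
tcp_rot: [179.9, 0.0, 95.8]
ft_force: [-0.3, -1.6, 0.4]
finger_gap: 60.0
grip_force: 0.0
```

Emit:
jog_arm:
  rows:
    - [[0,0,0],[0,0,0]]
    - [[0,0,0],[0,0,0]]
    - [[0,0,0],[0,0,0]]
    - [[0,0,0],[0,0,0]]
    - [[0,0,0],[0,0,0]]
    - [[0,0,0],[0,0,0]]
  grip: 5
  force: 25

```text
time: 7.4
tool_pos: [524.9, -46.1, 102.0]
tcp_rot: [179.9, 0.0, 95.8]
ft_force: [-1.3, -0.5, 5.6]
finger_gap: 17.3
grip_force: 24.8
```

Run:
```python
from h import *
import cv2
s=r.sense(); p,d=r.snapshot("wrist"); cv2.imwrite("pics/w3.png",p); np.save("w3.npy",d)
print(s["tool_pos"],s["tcp_rot"],s["time"],s["ft_force"],s["wrist_torque"])
```

```text
[524.90008255 -46.11257422 101.99175705] [1.79934735e+02 2.16025303e-02 9.57920816e+01] 7.4 [-1.25597545 -0.4777426   5.5708184 ] [0.01465053 0.16406644 0.07774483]
```

View pics/w3.png

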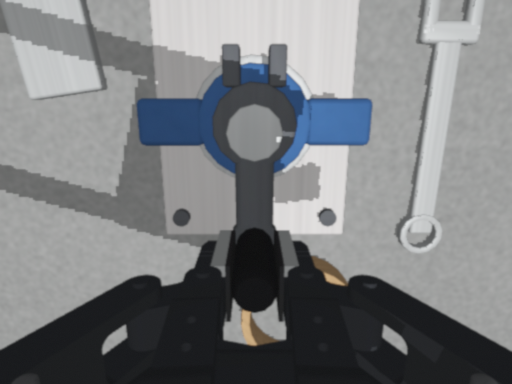

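Emit:
jog_arm:
  rows:
    - [[0.1,2.8,0],[0,0,-0.05]]
    - [[0.3,5.5,0],[0,0,-0.1]]
    - [[0.6,8.2,0],[0,0,-0.15]]
    - [[1.1,10.9,0],[0,0,-0.2]]
    - [[1.7,13.6,0],[0,0,-0.25]]
    - [[2.5,16.3,0],[0,0,-0.3]]
    - [[3.3,18.9,0],[0,0,-0.35]]
    - [[4.3,21.4,0],[0,0,-0.4]]
    - [[5.5,23.9,0],[0,0,-0.45]]
    - [[6.7,26.4,0],[0,0,-0.5]]

```text
time: 8.45
tool_pos: [550.3, -36.8, 102.0]
tcp_rot: [180.0, 0.0, 124.6]
ft_force: [-2.0, -0.3, 7.4]
finger_gap: 17.3
grip_force: 24.9
```

```bash
cat >> h.py <<'E'
AX=np.array([519.7,9.5])
def cap(d,s):
    c=r.camera_params("wrist"); v,u=np.mgrid[:384,:512]
    P=np.stack([(u-c["cx"])/c["fx"]*d,(v-c["cy"])/c["fy"]*d,d,np.ones_like(d)],-1)@c["tool_from_camera"].T
    W=np.array(s["tool_pos"])+(P[...,:3].reshape(-1,3)@Ro.from_euler("xyz",s["tcp_rot"],degrees=True).as_matrix().T)
    R=np.hypot(*(W[:,:2]-AX).T); ok=d.ravel()>0; Z=W[:,2]
    ok&=(Z<133)
    m=ok&(R<6); h=ok&(R>15)&(R<19)&(Z>88)&(Z<100)
    k=np.array(s["tool_pos"])[:2]-AX; f=np.radians(5.8)
    kx,ky=k[0]*np.cos(f)+k[1]*np.sin(f),-k[0]*np.sin(f)+k[1]*np.cos(f)
    print("t",s["time"],"cap z",np.median(Z[m]) if m.any() else None,m.sum(),"hub",np.median(Z[h]) if h.any() else None,"crank",np.arctan2(-kx,-ky).round(3),"R",np.hypot(kx,ky).round(1),
      "F",np.round(s["ft_force"],1),"grip",round(float(s["grip_force"]),1),"pos",np.round(s["tool_pos"],1),np.round(s["tcp_rot"],1),"j6",s["joint_pos"][5].round(1) if "joint_pos" in s else "")
def look():
    s=r.sense(); p,d=r.snapshot("wrist"); cap(d,s); return p
E
python3 -c "
from h import *
cap(np.load('w3.npy'),dict(time=7.4,tool_pos=[524.9,-46.11,102],tcp_rot=[180,0,95.8],ft_force=[0],grip_force=0))
look()"
```

```text
t 7.4 cap z 125.86269317423904 935 hub 94.42476827612138 crank 0.008 R 55.9 F [0] grip 0.0 pos [524.9 -46.1 102. ] [180.    0.   95.8] j6 
t 8.45 cap z 126.55925726997627 949 hub 94.33195596457422 crank -0.483 R 55.5 F [-2.  -0.3  7.4] grip 24.9 pos [550.3 -36.8 102. ] [180.    0.  124.6] j6 -43.7
```

Emit:
jog_arm:
  rows:
    - [[0.1,2.8,0],[0,0,-0.05]]
    - [[0.3,5.5,0],[0,0,-0.1]]
    - [[0.6,8.2,0],[0,0,-0.15]]
    - [[1.1,10.9,0],[0,0,-0.2]]
    - [[1.7,13.6,0],[0,0,-0.25]]
    - [[2.5,16.3,0],[0,0,-0.3]]
    - [[3.3,18.9,0],[0,0,-0.35]]
    - [[4.3,21.4,0],[0,0,-0.4]]
    - [[5.5,23.9,0],[0,0,-0.45]]
    - [[6.7,26.4,0],[0,0,-0.5]]

```text
time: 9.5
tool_pos: [568.2, -16.4, 102.0]
tcp_rot: [-180.0, 0.0, 153.2]
ft_force: [-1.1, -0.4, 7.2]
finger_gap: 17.1
grip_force: 25.0
```

```bash
python3 -c "
from h import *
look()"
```

```text
t 9.5 cap z 127.3198334605276 962 hub 94.36165994267148 crank -0.98 R 55.0 F [-1.1 -0.4  7.2] grip 25.0 pos [568.2 -16.4 102. ] [-180.     0.   153.2] j6 -70.0
```

Emit:
jog_arm:
  rows:
    - [[0.1,2.8,0],[0,0,-0.05]]
    - [[0.3,5.5,0],[0,0,-0.1]]
    - [[0.6,8.2,0],[0,0,-0.15]]
    - [[1.1,10.9,0],[0,0,-0.2]]
    - [[1.7,13.6,0],[0,0,-0.25]]
    - [[2.5,16.3,0],[0,0,-0.3]]
    - [[3.3,18.9,0],[0,0,-0.35]]
    - [[4.3,21.4,0],[0,0,-0.4]]
    - [[5.5,23.9,0],[0,0,-0.45]]
    - [[6.7,26.4,0],[0,0,-0.5]]

```text
time: 10.55
tool_pos: [574.1, 10.3, 102.0]
tcp_rot: [-180.0, 0.0, -178.1]
ft_force: [-3.2, 0.2, 7.0]
finger_gap: 17.4
grip_force: 25.0
```

```bash
python3 -c "
from h import *
look()"
```

```text
t 10.55 cap z 126.38279056038917 945 hub 94.32047512000439 crank -1.484 R 54.5 F [-3.2  0.2  7. ] grip 25.0 pos [574.1  10.3 102. ] [-180.     0.  -178.1] j6 -95.9
```

Emit:
jog_arm:
  rows:
    - [[0,0,0],[0,0,0]]
    - [[0,0,0],[0,0,0]]
    - [[0,0,0],[0,0,0]]

```text
time: 10.9
tool_pos: [574.2, 10.6, 102.0]
tcp_rot: [180.0, 0.0, -178.3]
ft_force: [-1.7, 1.7, 7.1]
finger_gap: 17.4
grip_force: 25.0
```

```bash
python3 -c "
from h import *
look()"
```

```text
t 10.9 cap z 118.28955977739415 834 hub 94.39223899741972 crank -1.49 R 54.5 F [-1.7  1.7  7.1] grip 25.0 pos [574.2  10.6 102. ] [ 180.     0.  -178.3] j6 -95.8
```

```bash
python3 -c "
import numpy as np
for k in range(6):
    b=np.radians(60*k+6*np.arange(11)); x=-55*np.cos(b);y=-55*np.sin(b)
    print(k,[[round(p-x[0],1),round(q-y[0],1)] for p,q in zip(x[1:],y[1:])])"
```

```text
0 [[np.float64(0.3), np.float64(-5.7)], [np.float64(1.2), np.float64(-11.4)], [np.float64(2.7), np.float64(-17.0)], [np.float64(4.8), np.float64(-22.4)], [np.float64(7.4), np.float64(-27.5)], [np.float64(10.5), np.float64(-32.3)], [np.float64(14.1), np.float64(-36.8)], [np.float64(18.2), np.float64(-40.9)], [np.float64(22.7), np.float64(-44.5)], [np.float64(27.5), np.float64(-47.6)]]
1 [[np.float64(5.1), np.float64(-2.6)], [np.float64(10.5), np.float64(-4.7)], [np.float64(16.1), np.float64(-6.2)], [np.float64(21.8), np.float64(-7.1)], [np.float64(27.5), np.float64(-7.4)], [np.float64(33.2), np.float64(-7.1)], [np.float64(38.9), np.float64(-6.2)], [np.float64(44.5), np.float64(-4.7)], [np.float64(49.9), np.float64(-2.6)], [np.float64(55.0), np.float64(-0.0)]]
2 [[np.float64(4.8), np.float64(3.1)], [np.float64(9.3), np.float64(6.8)], [np.float64(13.4), np.float64(10.8)], [np.float64(17.0), np.float64(15.3)], [np.float64(20.1), np.float64(20.1)], [np.float64(22.7), np.float64(25.3)], [np.float64(24.8), np.float64(30.6)], [np.float64(26.3), np.float64(36.2)], [np.float64(27.2), np.float6
[... 515 characters left out ...]
p.float64(-16.1), np.float64(6.2)], [np.float64(-21.8), np.float64(7.1)], [np.float64(-27.5), np.float64(7.4)], [np.float64(-33.2), np.float64(7.1)], [np.float64(-38.9), np.float64(6.2)], [np.float64(-44.5), np.float64(4.7)], [np.float64(-49.9), np.float64(2.6)], [np.float64(-55.0), np.float64(0.0)]]
5 [[np.float64(-4.8), np.float64(-3.1)], [np.float64(-9.3), np.float64(-6.8)], [np.float64(-13.4), np.float64(-10.8)], [np.float64(-17.0), np.float64(-15.3)], [np.float64(-20.1), np.float64(-20.1)], [np.float64(-22.7), np.float64(-25.3)], [np.float64(-24.8), np.float64(-30.6)], [np.float64(-26.3), np.float64(-36.2)], [np.float64(-27.2), np.float64(-41.9)], [np.float64(-27.5), np.float64(-47.6)]]
```

Emit:
jog_arm:
  rows:
    - [[0.3,-5.7,0],[0,0,0]]
    - [[1.2,-11.4,0],[0,0,0]]
    - [[2.7,-17,0],[0,0,0]]
    - [[4.8,-22.4,0],[0,0,0]]
    - [[7.4,-27.5,0],[0,0,0]]
    - [[10.5,-32.3,0],[0,0,0]]
    - [[14.1,-36.8,0],[0,0,0]]
    - [[18.2,-40.9,0],[0,0,0]]
    - [[22.7,-44.5,0],[0,0,0]]
    - [[27.5,-47.6,0],[0,0,0]]

```text
time: 11.95
tool_pos: [548.5, -38.1, 102.0]
tcp_rot: [-180.0, 0.1, -178.3]
ft_force: [1.2, 1.6, 5.4]
finger_gap: 17.2
grip_force: 24.8
```

```bash
python3 -c "
from h import *
look()"
```

```text
t 11.95 cap z 116.38841939918427 704 hub 94.19668604865633 crank -0.443 R 55.7 F [1.2 1.6 5.4] grip 24.8 pos [548.5 -38.1 102. ] [-1.800e+02  1.000e-01 -1.783e+02] j6 -101.1
```

Sinking as expected (118.3 → 116.4 after 60°). Continuing.

Emit:
jog_arm:
  rows:
    - [[5.1,-2.6,0],[0,0,0]]
    - [[10.5,-4.7,0],[0,0,0]]
    - [[16.1,-6.2,0],[0,0,0]]
    - [[21.8,-7.1,0],[0,0,0]]
    - [[27.5,-7.4,0],[0,0,0]]
    - [[33.2,-7.1,0],[0,0,0]]
    - [[38.9,-6.2,0],[0,0,0]]
    - [[44.5,-4.7,0],[0,0,0]]
    - [[49.9,-2.6,0],[0,0,0]]
    - [[55,0,0],[0,0,0]]

```text
time: 13.0
tool_pos: [493.3, -40.2, 102.0]
tcp_rot: [-179.9, 0.1, -178.3]
ft_force: [1.7, -0.2, 5.2]
finger_gap: 17.5
grip_force: 24.9
```

Emit:
jog_arm:
  rows:
    - [[4.8,3.1,0],[0,0,0]]
    - [[9.3,6.8,0],[0,0,0]]
    - [[13.4,10.8,0],[0,0,0]]
    - [[17,15.3,0],[0,0,0]]
    - [[20.1,20.1,0],[0,0,0]]
    - [[22.7,25.3,0],[0,0,0]]
    - [[24.8,30.6,0],[0,0,0]]
    - [[26.3,36.2,0],[0,0,0]]
    - [[27.2,41.9,0],[0,0,0]]
    - [[27.5,47.6,0],[0,0,0]]

```text
time: 14.0
tool_pos: [464.1, 6.6, 101.9]
tcp_rot: [-179.9, 0.0, -178.3]
ft_force: [-0.3, -1.6, 7.6]
finger_gap: 17.4
grip_force: 25.0
```

```bash
python3 -c "
from h import *
look()"
```

```text
t 14.0 cap z None 0 hub 94.40360814860081 crank 1.62 R 55.7 F [-0.3 -1.6  7.6] grip 25.0 pos [464.1   6.6 101.9] [-179.9    0.  -178.3] j6 -97.2
```

Half a turn done, forces low.

Emit:
jog_arm:
  rows:
    - [[-0.3,5.7,0],[0,0,0]]
    - [[-1.2,11.4,0],[0,0,0]]
    - [[-2.7,17,0],[0,0,0]]
    - [[-4.8,22.4,0],[0,0,0]]
    - [[-7.4,27.5,0],[0,0,0]]
    - [[-10.5,32.3,0],[0,0,0]]
    - [[-14.1,36.8,0],[0,0,0]]
    - [[-18.2,40.9,0],[0,0,0]]
    - [[-22.7,44.5,0],[0,0,0]]
    - [[-27.5,47.6,0],[0,0,0]]

```text
time: 15.05
tool_pos: [490.3, 55.3, 102.0]
tcp_rot: [-180.0, 0.0, -178.3]
ft_force: [-1.7, -1.0, 9.0]
finger_gap: 17.0
grip_force: 25.1
```

Emit:
jog_arm:
  rows:
    - [[-5.1,2.6,0],[0,0,0]]
    - [[-10.5,4.7,0],[0,0,0]]
    - [[-16.1,6.2,0],[0,0,0]]
    - [[-21.8,7.1,0],[0,0,0]]
    - [[-27.5,7.4,0],[0,0,0]]
    - [[-33.2,7.1,0],[0,0,0]]
    - [[-38.9,6.2,0],[0,0,0]]
    - [[-44.5,4.7,0],[0,0,0]]
    - [[-49.9,2.6,0],[0,0,0]]
    - [[-55,0,0],[0,0,0]]

```text
time: 16.05
tool_pos: [545.2, 56.9, 101.9]
tcp_rot: [-180.0, 0.0, -178.3]
ft_force: [-2.5, -0.6, 9.1]
finger_gap: 17.3
grip_force: 25.1
```

```bash
python3 -c "
from h import *
look()"
```

```text
t 16.05 cap z 109.90432134984192 648 hub 94.33738881920365 crank -2.546 R 53.8 F [-2.5 -0.6  9.1] grip 25.1 pos [545.2  56.9 101.9] [-180.     0.  -178.3] j6 -91.1
```

Emit:
jog_arm:
  rows:
    - [[-4.8,-3.1,0],[0,0,0]]
    - [[-9.3,-6.8,0],[0,0,0]]
    - [[-13.4,-10.8,0],[0,0,0]]
    - [[-17,-15.3,0],[0,0,0]]
    - [[-20.1,-20.1,0],[0,0,0]]
    - [[-22.7,-25.3,0],[0,0,0]]
    - [[-24.8,-30.6,0],[0,0,0]]
    - [[-26.3,-36.2,0],[0,0,0]]
    - [[-27.2,-41.9,0],[0,0,0]]
    - [[-27.5,-47.6,0],[0,0,0]]

```text
time: 17.1
tool_pos: [574.1, 10.3, 102.0]
tcp_rot: [180.0, 0.0, -178.3]
ft_force: [-2.2, 1.6, 7.3]
finger_gap: 17.4
grip_force: 25.1
```

Emit:
jog_arm:
  rows:
    - [[0,0,0],[0,0,0]]
    - [[0,0,0],[0,0,0]]
    - [[0,0,0],[0,0,0]]
    - [[0,0,0],[0,0,0]]
    - [[0,0,0],[0,0,0]]

```text
time: 17.6
tool_pos: [574.1, 9.8, 101.9]
tcp_rot: [-180.0, 0.0, -178.3]
ft_force: [-0.5, -1.4, 6.7]
finger_gap: 17.8
grip_force: 25.0
```

```bash
python3 -c "
from h import *
import cv2
cv2.imwrite('pics/w4.png',look())
p,d=r.snapshot('top');cv2.imwrite('pics/top9.png',p)"
```

```text
t 17.6 cap z 108.13140829075478 717 hub 94.35510442687438 crank -1.474 R 54.4 F [-0.5 -1.4  6.7] grip 25.0 pos [574.1   9.8 101.9] [-180.     0.  -178.3] j6 -95.8
```

View pics/w4.png

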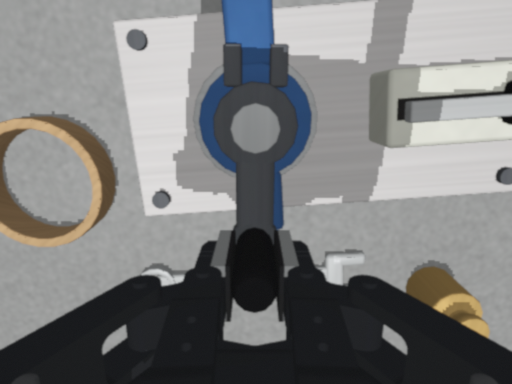

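The wrist picture shows the knob gripped at about (256, 270) and the cap at (255, 128), 10.2 mm lower than just after the drop. The lock's tongue is retracted, at about (460, 108), and the tape roll, spanner and weight are where they were.

```bash
python3 -c "
from bench import r
print(r.hand_in())"
```

```text
the job is handed in; nothing more can be done
None
```

The job is handed in with no verdict shown: the lock is at its end stop, the screw dropped at about -1.48 rad and one full forward turn sank it to about 20 mm, and the knob is still gripped at 25 N after 17.6 s, with no sign that anything lying around was disturbed.

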